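Slide the drip tray into the drain stand and hang the rinse basket over it

TASK

Set the rinse basket to drain: first slide the drip tray along the counter into the drain stand, under the steel bar, until it is fully home against the back wall. Then hang the basket by its handle on both hooks of the stand above the tray, keeping the basket upright on the way. Leave the other things on the counter where they are.

Things in the scene. Friction and masses are not known exactly. Their poses are not given: they have to be found in the camera images.
- stand: Fixed white drain stand (mm). Low U-shaped bay, 50 high: side walls' inner faces at y=+-64 (8 thick, x -20 to 90), back wall's inner face at x=81, mouth at -x; two hooks on posts over it. Origin on the counter, where the centre of the tray's underside lies when fully home. x points into the bay (tray is pushed along +x; roughly world +y), z up.
- stand_mouth (a point): Middle of the bay's mouth on the counter, x=-58 mm in the stand's frame, same axes. Here the side walls flare: inner faces go from y=+-82 at the mouth to +-64, 38 mm further in. 47 mm in, a steel bar (12 square, z 42 to 54 mm) bridges the bay; the tray passes under it.
- stand_hook (a point): Where the middle of the basket's bar lies when hung in the lowest part of both hooks; at x=44, z=234 mm in the stand's frame, same axes. The hooks are round steel arms, 8 mm thick, at y=+-38 (68 clear between); each axis runs from a post top (x=+96, z=+16) down to its low point (x=+1, z=-9). The bar may rest up to 50 mm further in (+x).
- stand_hook_tip (a point): Midway between the upturned free ends of the two hooks: x=20, z=247 mm in the stand's frame, same axes; the ends' tops are 4 mm higher. The handle bar comes in along +x over these ends, the arms passing between bar and basket rim, then is lowered about 30 mm. The posts behind are 8 mm thick, at stand x=140, y=+-38, 254 mm tall.
- tray: Loose drip tray (mm): closed flat grey plastic slab with steel slatted top, 160 (x) x 116 (y) x 28 high, 0.2 to 0.4 kg, flat upright sides; too wide to grasp, slides on the counter. Origin: centre of underside, z up. Starts before the mouth, x roughly into the bay (up to 0.25 rad and 30 off). When home, its rear (-x) face is 22 outside the mouth.
- basket: Loose steel wire rinse basket (mm), 90 (x) x 130 (y), rim 70 high, spectacles fixed inside, 0.2 to 0.4 kg. A rigid upright handle: legs at y=+-60 from the rim up, joined by a level bar. Origin: centre of underside, z up. Stands on the counter to the robot's right. Either way round is good for hanging.
- basket_bar (a point): Middle of the basket's handle bar: round steel, 10 mm diameter, along the basket's y, 110 mm clear between the legs, 140 mm above the basket's underside and 70 mm above its rim.
- spray_bottle: Bystander (mm): white plastic spray bottle with a blue label, 40 diameter, 110 tall; origin at its underside.
- amber_bottle: Bystander (mm): brown glass bottle, 52 diameter, 100 tall; origin at its underside.
- spectacle_case: Bystander (mm): black rounded spectacle case, 60 x 160 x 45 tall; origin at its underside.
- lens_box: Bystander (mm): white paper lens box, 55 x 55 x 35 tall; origin at its underside.
- screwdriver: Bystander (mm): screwdriver lying down, 150 long; origin at its underside.
- dish: Bystander (mm): white ceramic dish, 90 diameter, 30 tall; origin at its underside.
- parts_case: Bystander (mm): blue plastic parts case, 120 x 200 x 50 tall; origin at its underside.
Not all that is in view belongs to the job. What is shaped like the basket but brown is not meant.

How it is judged:
On the way, in this order (a step that is already met when the one before it is completed fails the run):
1. the drip tray is fully home in the bay, while the basket is still away from the hooks (x of tray in the frame of stand between -0.01 and 0.01 m and y of tray in the frame of stand between -0.012 and 0.012 m and angle between the x axis of tray and the x axis of stand, either way round below 0.12 rad and angle between tray's own z axis and vertical below 0.06 rad and horizontal distance between basket_bar and stand_hook above 0.08 m), for 0.2 s.
2. the basket hangs by its handle bar on both hooks (x of basket_bar in the frame of stand_hook between -0.012 and 0.05 m and y of basket_bar in the frame of stand_hook between -0.025 and 0.025 m and z of basket_bar in the frame of stand_hook between -0.008 and 0.018 m and angle between the y axis of basket and the y axis of stand, either way round below 0.2 rad and angle between basket's own z axis and vertical below 0.2 rad), for 0.2 s.
At the end, for the whole second after the job is handed in: Tray home: centre within 10 mm of the home point along the bay, 12 across, 0.12 rad of square, flat. Basket at rest on both hooks: bar 12 mm before to 50 behind the hooks' low point, 25 sideways, -8 to +18 in height, within 0.2 rad of square and of upright (all of step 2 and x of tray in the frame of stand between -0.01 and 0.01 m and y of tray in the frame of stand between -0.012 and 0.012 m and angle between the x axis of tray and the x axis of stand, either way round below 0.12 rad and angle between tray's own z axis and vertical below 0.06 rad and linear speed of basket below 0.03 m/s and angular speed of basket below 0.4 rad/s and linear speed of tray below 0.02 m/s); the robot touches nothing.
It fails at once if the basket is tipped by more than 0.6 rad (angle between basket's own z axis and vertical above 0.6 rad).
It fails at once if one of the other loose things on the counter is moved by more than 30 mm (distance of any of spray_bottle, amber_bottle, spectacle_case, lens_box, screwdriver, dish, parts_case from where it was at the start of the episode above 0.03 m).
It also fails if it takes over 72 s, if anything falls off the work surface, if the arm or the gripper's body presses on something with over 40 N, if the wrist force passes 120 N, or if a joint passes its speed limit or range.

ROBOT

A 6-joint arm with a two-finger parallel gripper is mounted at the origin on the work surface. World frame = base frame: x ahead of the robot, y to its left, z up, the work surface at z = 0. Lengths are in m, angles in rad, forces in N, time in s.
With the tool pointing down it reaches from about 0.3 to 0.85 m from the base axis. Payload 5.4 kg.
Tool frame: the origin (TCP) lies at the very end of the fingers, on their centre line; the grasp point (between the pads) lies 19 mm behind it; z points along the fingers, y is the line along which they close (so a half turn about z gives the same grasp; the last joint's range is limited). The gripper opens to 85 mm and grips with 20 to 120 N. Pads are 22 mm wide; open, the fingers measure 114 mm over their backs; the gripper's body (76 mm by 85 mm) begins 54 mm behind the grasp point. The pads swing forward as they close: fully open they stand 13 mm farther back than shut.
Start: joints at [-1.474, 0.158, 1.597, -0, 1.386, -0.21], TCP at [0.174, -0.548, 0.231] pointing down, gripper open.
Joint ranges: [-2.91, 2.91], [-0.94, 2.29], [0.18, 2.7], [-1.29, 4.43], [0.17, 2.64], [-3, 3]. Speed limits (rad/s): [2.57, 2.57, 3.14, 3.14, 3.14, 3.14].

INTERFACE

Orientations are given as a rotation vector (axis times angle).
In Python, from bench import env gives the robot as it stands. The module is installed in compiled form; this text tells all that it offers.
- The arm moves only by the tool servo_tool, never from a script. Its argument "plan" is one flat list of numbers, 4 for each row, row after row: the shift along the tool's x, y, z normalised to -1 to 1, where 1 is 50 mm, then the turn about the tool's z normalised to -1 to 1, where 1 is pi rad. A call has 1 to 20 rows; each row shifts and turns the commanded pose from where the row before left it, along the tool's axes as they then stand; what a row does not reach is not made up. A row lasts 1/10 s, in which the tool goes at most 50 mm and 8.59 degrees, less where a joint would pass 70% of its speed; a pose out of reach is approached as far as the arm can. A call with a number of a shift or a turn outside -1 to 1 is refused whole. A call with a gripper value outside its range is refused whole. "claw" is the opening, from 0 (shut) to 1 (fully open), set as the call begins (left out, the last holds). The fingers move at their own pace and stop on an object; the grip force is fixed at half the most. Time passes only in rows, so rows that do not move let the fingers close. It gives the time, the measured TCP pose, the force, the opening and the grip force at its end, in the units of the state.
- env.observe(): the state, without advancing time (a new reading comes with each control period).
- env.camera(name): name is "side" or "top"; returns a dict with "img" (480x640x3 uint8, red, green, blue), "range_z" (480x640 float32, m along the optical axis (not along the pixel's ray), 0 where there is no reading), "camera_matrix" (3x3 intrinsics, pixels), "rvec" (rotation vector, rad) and "tvec" (3), from world to camera coordinates, as OpenCV has them. Camera axes: x right, y down, z forward; pixel columns grow to the right and rows downward; lengths in m; the calibration is good to about 2 mm. A picture is of the moment at which its call begins.
- env.hand_in(): hands the job in; it is judged then, once.
Trained networks look in a picture, given as the dict that the camera call returned (one of the last four; its "shot" number tells which), for a name from the list of things; names that differ only in an ending like _2 or _b are one class to them, and where a whole thing is asked for, a point or a joint stands for the part that bears it (a point fixed in the world has none). Each returns a list of dicts, best first, with "confidence" (0 to 1); they miss things now and then, are a little off and sometimes report something else, mostly with a low value. They report only what shows in the picture. A call takes as long as a camera call. They do not tell look-alikes from the thing itself.
- env.cut_out(picture, query): "region" (480x640 bool, what is visible of it) and "extent" ([left, top, right, bottom] in pixels, round what is visible of it).
- env.place_of(picture, query): "centre" ([column, row] in pixels: a listed point, or the origin of a listed thing).
The state is a dict: "time_s": time; "joint_pos": joint angles; "dq": joint speeds; "joint_efforts": joint torques, N m; "position": TCP position; "tcp_rot": TCP orientation; "wrist_force": force on the tool from outside, world axes, zero at the start; "moment": the same for the moment, N m; "grip_width": opening from 0.0 (shut) to 1.0 (fully open); "grip_force": force on a finger pad.
Only numpy, scipy, OpenCV 4.12 (cv2) and the standard library are available. Lean on these libraries where they do the work, as an engineer would, in place of code of your own. Each camera call takes 0.05 s, during which the arm holds its last target. There are 200 camera calls.

## Working session

There is one attempt and no reset: what is moved stays moved. The work goes in short steps, Python scripts to look and compute and a tool call to move; the robot and the scene stay as the last step left them, time stands still between calls to the robot, and variables do not carry over. Pictures are saved under pics/ and viewed, at most 10 in all, crops included, and the job is handed in when it is done.

Besides the shell and the picture viewer there is one more tool, called after "Request:" as name(argument=value, ...) on one line, values as JSON. servo_tool: Moves the arm, as the interface text tells. Scaled input: -1 to 1 covers 50 mm each way for a shift and pi rad each way for a turn. Its arguments: {"type":"object","properties":{"plan":{"type":"array"},"claw":{"type":"number"}},"required":["plan"]}

```bash
mkdir -p pics; cat > h.py <<'E'
import numpy as np,cv2
from bench import env
def P(c):
    R=cv2.Rodrigues(np.array(c['rvec'],float))[0];return np.array(c['camera_matrix'],float),R,np.array(c['tvec'],float).ravel()
def ray(c,uv):
    K,R,t=P(c);d=R.T@(np.linalg.inv(K)@[uv[0],uv[1],1.]);return -R.T@t,d
def atz(c,uv,z):
    o,d=ray(c,uv);return o+d*(z-o[2])/d[2]
def tri(c1,a,c2,b):
    A=[];B=[]
    for c,uv in((c1,a),(c2,b)):
        o,d=ray(c,uv);d/=np.linalg.norm(d);M=np.eye(3)-np.outer(d,d);A.append(M);B.append(M@o)
    p=np.linalg.solve(sum(A),sum(B));return p,[np.linalg.norm(m@p-b) for m,b in zip(A,B)]
def cloud(c,mask=None):
    K,R,t=P(c);z=c['range_z'];m=z>0
    if mask is not None:m&=mask
    v,u=np.nonzero(m);zz=z[m];X=np.stack([(u-K[0,2])/K[0,0]*zz,(v-K[1,2])/K[1,1]*zz,zz],1)
    return (X-t)@R,np.stack([u,v],1)
def proj(c,p):
    return cv2.projectPoints(np.array(p,float).reshape(-1,3),np.array(c['rvec'],float),np.array(c['tvec'],float),np.array(c['camera_matrix'],float),None)[0].reshape(-1,2)
def save(n,im):cv2.imwrite('pics/'+n,im[...,::-1])
E
python3 - <<'E'
from h import *
np.set_printoptions(precision=3,suppress=True)
a=env.camera('top');b=env.camera('side')
save('top.png',a['img']);save('side.png',b['img'])
for n,c in(('top',a),('side',b)):
    print(n,'cam at',ray(c,(320,240))[0])
    for q in['stand','stand_mouth','stand_hook','stand_hook_tip','tray','basket','basket_bar']:
        print(q,[(np.round(r['centre']),round(r['confidence'],2)) for r in env.place_of(c,q)[:3]],[(np.round(r['extent']),round(r['confidence'],2)) for r in env.cut_out(c,q)[:3]])
print(env.observe())
E
```

```text
top cam at [ 0.364 -0.024  1.421]
stand [(array([233., 240.]), 0.91), (array([193., 226.]), 0.25)] [(array([145., 206., 261., 277.]), 0.81)]
stand_mouth [] [(array([146., 206., 257., 276.]), 0.79)]
stand_hook [(array([194., 227.]), 0.62)] [(array([146., 203., 256., 275.]), 0.67)]
stand_hook_tip [(array([201., 226.]), 0.7), (array([312., 239.]), 0.36)] [(array([148., 202., 259., 275.]), 0.86)]
tray [(array([317., 240.]), 0.71)] [(array([277., 209., 352., 267.]), 0.62)]
basket [(array([512., 201.]), 0.77), (array([446., 250.]), 0.74), (array([459., 332.]), 0.65)] [(array([434., 300., 499., 366.]), 0.93), (array([419., 217., 484., 281.]), 0.92), (array([494., 159., 540., 226.]), 0.82)]
basket_bar [(array([478., 338.]), 0.93), (array([460., 242.]), 0.9), (array([530., 186.]), 0.75)] [(array([435., 306., 498., 369.]), 0.8), (array([490., 159., 543., 229.]), 0.74)]
side cam at [0.311 0.862 1.068]
stand [(array([278., 339.]), 0.71)] [(array([231., 284., 315., 403.]), 0.72)]
stand_mouth [] [(array([233., 284., 314., 405.]), 0.81)]
stand_hook [(array([270., 300.]), 0.68)] [(array([235., 282.,
[... 433 characters left out ...]
, 188.]), 0.6)]
basket_bar [(array([332., 182.]), 0.75), (array([315., 146.]), 0.74), (array([406., 187.]), 0.57)] [(array([377., 182., 425., 232.]), 0.77), (array([311., 171., 358., 234.]), 0.76), (array([295., 146., 332., 183.]), 0.56)]
{'time_s': 1.5, 'joint_pos': array([-1.474,  0.158,  1.597, -0.   ,  1.386, -0.21 ]), 'dq': array([ 0.002, -0.   , -0.001,  0.003, -0.001,  0.001]), 'joint_efforts': array([  0.   , -39.601, -33.169,  -0.   ,   0.001,   0.   ]), 'position': array([ 0.174, -0.548,  0.231]), 'tcp_rot': array([ 3.105,  0.48 , -0.   ]), 'wrist_force': array([-0.282, -0.374, -0.213]), 'moment': array([-0.008, -0.017,  0.005]), 'grip_force': 0.0, 'grip_width': 1.0021013452803404}
```

View pics/top.png

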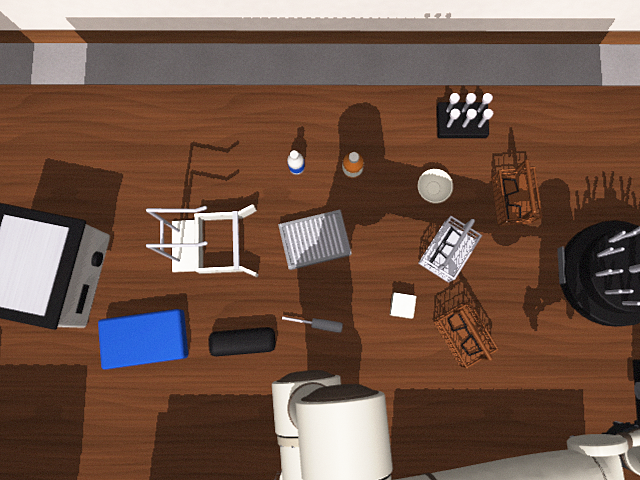

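View pics/side.png

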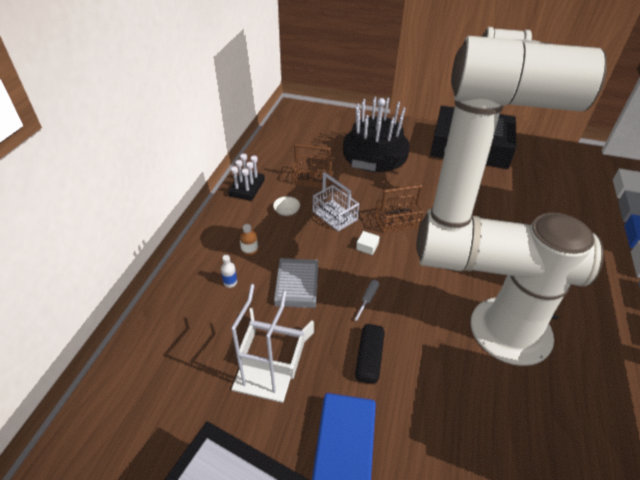

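The top view shows the grey steel basket at about (450,247). Brown look-alikes stand at (465,325) and (516,190). The tray is at (315,240), and the stand at (145–260, 205–277) has its mouth facing right. In the side view the grey basket is at (335,205), with the brown ones at (313,165) and (402,210). I choose the grey one and will now check it in a crop and measure it.

```bash
python3 - <<'E'
from h import *
np.set_printoptions(precision=4,suppress=True)
a=env.camera('top');b=env.camera('side')
print(P(a)[0][0,0],'hook',tri(a,(194,227),b,(270,300)),'bar',tri(a,(460,242),b,(332,182)))
def near(c,q,uv):
    L=[r for r in env.cut_out(c,q)];L.sort(key=lambda r:np.hypot((r['extent'][0]+r['extent'][2])/2-uv[0],(r['extent'][1]+r['extent'][3])/2-uv[1]));return L[0]['region']
for n,c,uvs in(('top',a,[(315,240),(200,240),(450,247)]),('side',b,[(298,283),(272,343),(335,205)])):
    for q,uv in zip(['tray','stand','basket'],uvs):
        m=near(c,q,uv).astype(bool);X,U=cloud(c,m)
        print(n,q,len(X),'zpct',np.percentile(X[:,2],[1,10,50,90,99]))
        if q=='tray':
            Y=X[abs(X[:,2]-.028)<.006];r=cv2.minAreaRect((Y[:,:2]*1000).astype(np.float32));print(' rect mm',r)
        if q=='stand':
            for lo,hi in((.046,.058),(.044,.051),(.2,.3)):
                Y=X[(X[:,2]>lo)&(X[:,2]<hi)]
                if len(Y)>5: print(' ',lo,hi,len(Y),cv2.minAreaRect((Y[:,:2]*1000).astype(np.float32)),Y.min(0),Y.max(0))
            np.save(n+'_stand.npy',np.c_[X,U])
        if q=='basket':
            Y=X[X[:,2]>.11]
            if len(Y)>5:
                l=cv2.fitLine((Y*1000).astype(np.float32),cv2.DIST_L2,0,.01,.01).ravel();print(' bar',len(Y),l,Y.min(0),Y.max(0))
            Y=X[abs(X[:,2]-.07)<.008];print(' rim',cv2.minAreaRect((Y[:,:2]*1000).astype(np.float32)))
A=cv2.resize(a['img'][190:300,130:270],(560,440),interpolation=2)
B=cv2.resize(a['img'][205:295,400:500],(240,216),interpolation=2)
C=cv2.resize(b['img'][165:240,300:365],(240,224),interpolation=2)
save('crop.png',np.hstack([A,np.vstack([B,C])]))
E
```

```text
567.178179814134 hook (array([0.5863, 0.2682, 0.2407]), [np.float64(0.003185214239528718), np.float64(0.00318521423952903)]) bar (array([ 0.585 , -0.3163,  0.1361]), [np.float64(0.008742866977442027), np.float64(0.008742866977442153)])
top tray 3024 zpct [0.0022 0.0198 0.0253 0.0303 0.0336]
 rect mm ((602.2357788085938, 21.382652282714844), (117.22241973876953, 159.88185119628906), 14.135936737060547)
top stand 3073 zpct [-0.0001  0.0075  0.0422  0.2338  0.252 ]
  0.046 0.058 744 ((591.6947631835938, 267.25714111328125), (172.47817993164062, 198.63917541503906), 2.8413217067718506) [0.5103 0.1639 0.046 ] [0.6825 0.3682 0.058 ]
  0.044 0.051 392 ((590.1922607421875, 267.5460510253906), (172.4709014892578, 196.75942993164062), 3.740748643875122) [0.5103 0.1639 0.0441] [0.6825 0.3682 0.051 ]
  0.2 0.3 439 ((590.2919311523438, 304.85382080078125), (84.34249114990234, 121.56196594238281), 3.2317094802856445) [0.5449 0.242  0.202 ] [0.6339 0.3674 0.2562]
top basket 2257 zpct [-0.0026  0.0012  0.0077  0.1396  0.1479]
 bar 255 [   0.8381   -0.5453    0.0163  573.3422 -310.0219  142.7377] [ 0
[... 467 characters left out ...]
.59152221679688), 3.3557705879211426) [0.5118 0.1645 0.046 ] [0.687  0.3701 0.058 ]
  0.044 0.051 288 ((593.697265625, 268.82073974609375), (175.29652404785156, 199.1507568359375), 3.3557705879211426) [0.5118 0.1645 0.044 ] [0.687  0.3697 0.051 ]
  0.2 0.3 447 ((593.2244262695312, 306.39990234375), (84.5909423828125, 126.87869262695312), 2.9338221549987793) [0.548  0.2432 0.2006] [0.6377 0.3716 0.2582]
side basket 1284 zpct [-0.0005  0.0035  0.0148  0.1229  0.1487]
 bar 145 [   0.8387   -0.5445   -0.0107  578.0099 -310.1302  139.6753] [ 0.5236 -0.3486  0.1111] [ 0.6329 -0.2725  0.1511]
 rim ((578.6902465820312, -312.3157653808594), (93.04446411132812, 133.83074951171875), 57.620147705078125)
```

View pics/crop.png

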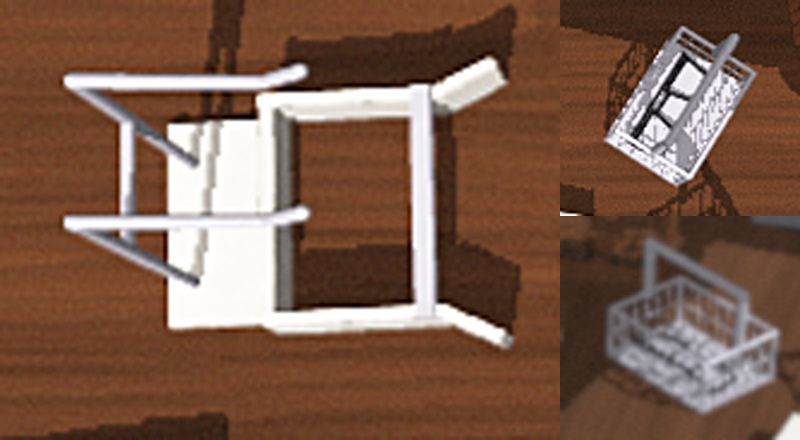

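The crop confirms the grey steel basket with its upright handle, running along yaw −33°. The bar measures 0.14 m high, as the text says. I'll fit the stand model before moving.

```bash
python3 - <<'E'
from h import *
from scipy.spatial import cKDTree
from scipy.optimize import least_squares
np.set_printoptions(precision=4,suppress=True)
def box(x0,x1,y0,y1,z0,z1,n=4):
    g=np.meshgrid(*[np.arange(a,b+.1,n) if b-a>n else np.array([a,b]) for a,b in((x0,x1),(y0,y1),(z0,z1))],indexing='ij')
    p=np.stack([k.ravel() for k in g],1);m=np.zeros(len(p),bool)
    for i,(a,b) in enumerate(((x0,x1),(y0,y1),(z0,z1))): m|=(p[:,i]-a<.1)|(b-p[:,i]<n)
    return p[m]
def seg(a,b,r):
    t=np.linspace(0,1,60)[:,None];c=np.array(a)*(1-t)+np.array(b)*t
    return np.vstack([c+[r*u,r*v,r*w] for u,v,w in((0,0,1),(0,1,0),(0,-1,0),(1,0,0),(-1,0,0))])
S=[box(81,89,-72,72,0,50),box(-17,-5,-72,72,42,54)]
for s in(1,-1):
    S+=[box(-20,90,min(64*s,72*s),max(64*s,72*s),0,50),seg((140,38*s,0),(140,38*s,250),4),seg((140,38*s,250),(45,38*s,225),4),seg((45,38*s,225),(20,38*s,247),4)]
    for z in range(0,51,5):S.append(seg((-58,82*s,z),(-20,64*s,z),0));S.append(seg((-58,90*s,z),(-20,72*s,z),0))
T=cKDTree(np.vstack(S))
for n in('top','side'):
    X=np.load(n+'_stand.npy')[:,:3]*1000;X=X[(X[:,2]>20)]
    def f(p):
        c,s=np.cos(p[2]),np.sin(p[2]);d=X-[p[0],p[1],0];q=np.c_[c*d[:,0]+s*d[:,1],-s*d[:,0]+c*d[:,1],d[:,2]-p[3]]
        return T.query(q)[0]
    r=least_squares(f,[594,226,np.radians(93),0],loss='soft_l1',f_scale=4,diff_step=1e-3)
    print(n,r.x[:2],np.degrees(r.x[2]),r.x[3],np.median(f(r.x)))
E
```

```text
top [594.499  224.9614] 93.34634564108566 2.8152156748601156 2.064836125514888
side [597.7232 224.6281] 93.14448826851194 3.9120481458749667 2.000699266935457
```

Request:
servo_tool(plan=[0,0,0,-0.047,0,0,0,-0.047,0,0,0,-0.047,0,0,0,-0.047,0,0,0,-0.047,0,0,0,-0.047,0,0,0,-0.047,0,0,0,-0.047,0,0,0,-0.047,0,0,0,-0.047,0,0,0,0])

```text
time_s: 3.0
position: [0.1736, -0.5481, 0.2313]
tcp_rot: [-1.973, -2.445, -0.0]
wrist_force: [0.9, -1.0, 0.0]
grip_width: 1.001
grip_force: 0.0
```

Request:
servo_tool(plan=[0.43,0.68,0,0,0.43,0.68,0,0,0.43,0.68,0,0,0.43,0.68,0,0,0.43,0.68,0,0,0.43,0.68,0,0,0.43,0.68,0,0,0.43,0.68,0,0,0.43,0.68,0,0,0.43,0.68,0,0,0.43,0.68,0,0,0.43,0.68,0,0,0.43,0.68,0,0,0.43,0.68,0,0,0.43,0.68,0,0,0.43,0.68,0,0,0,0,0,0,0,0,0,0])

```text
time_s: 4.8
position: [0.633, -0.0965, 0.2309]
tcp_rot: [-1.974, -2.443, 0.001]
wrist_force: [-0.6, -0.0, 0.2]
grip_width: 0.997
grip_force: 0.0
```

Request:
servo_tool(plan=[0,0,0.6,0,0,0,0.6,0,0,0,0.6,0,0,0,0.6,0,0,0,0.6,0,0,0,0.6,0,0,0,0.4,0,0,0,0.3,0,0,0,0.2,0,0,0,0,0,0,0,0,0])

```text
time_s: 5.9
position: [0.6335, -0.0976, 0.0073]
tcp_rot: [1.973, 2.443, 0.001]
wrist_force: [0.1, -1.2, 0.4]
grip_width: 0.999
grip_force: 0.0
```

Request:
servo_tool(plan=[0.15,0,0,0,0.15,0,0,0,0.15,0,0,0,0.15,0,0,0,0.1,0,0,0,0,0,0,0])

```text
time_s: 6.5
position: [0.6254, -0.0621, 0.0065]
tcp_rot: [-1.972, -2.445, -0.0]
wrist_force: [0.3, -1.0, -0.3]
grip_width: 1.0
grip_force: 0.0
```

```bash
cat > tr.py <<'E'
from h import *
np.set_printoptions(precision=4,suppress=True)
O=np.array([.596,.2248]);Y=np.radians(93.2)
def st(p):
    d=np.array(p)[:2]-O;return np.array([np.cos(Y)*d[0]+np.sin(Y)*d[1],-np.sin(Y)*d[0]+np.cos(Y)*d[1]])*1000
if __name__=='__main__':
    s=env.observe();print('tcp stand',st(s['position']),s['position'])
    for n in('top','side'):
        c=env.camera(n)
        for r in env.cut_out(c,'tray')[:1]:
            X,U=cloud(c,r['region'].astype(bool));Z=X[abs(X[:,2]-.028)<.008];q=np.array([st(p) for p in Z]).astype(np.float32)
            print(n,r['confidence'],'tray stand-frame',cv2.minAreaRect(q),np.percentile(q,[1,99],axis=0))
E
python3 tr.py
```

```text
tcp stand [-288.0858  -13.3246] [ 0.6254 -0.0621  0.0065]
top 0.63 tray stand-frame ((-194.13583374023438, 3.4707107543945312), (155.60984802246094, 115.93508911132812), 10.687163352966309) [[-263.4257  -51.0946]
 [-114.6946   69.2552]]
side 0.91 tray stand-frame ((-198.40464782714844, 1.1123046875), (166.53941345214844, 115.95146179199219), 9.027002334594727) [[-278.1204  -60.2964]
 [-113.7758   65.0484]]
```

Request:
servo_tool(plan=[0.12,-0.007,0,0.005,0.12,-0.009,0,0.005,0.12,-0.011,0,0.005,0.12,-0.013,0,0.005,0.12,-0.015,0,0.005,0.12,-0.017,0,0.005,0.12,-0.019,0,0.005,0.12,-0.021,0,0.005,0.12,-0.023,0,0.005,0.12,-0.026,0,0.005,0,0,0,0])

```text
time_s: 7.8
position: [0.6087, -0.0035, 0.0063]
tcp_rot: [-2.158, -2.282, -0.001]
wrist_force: [-0.5, -0.0, 0.2]
grip_width: 0.998
grip_force: 0.0
```

```bash
python3 tr.py
```

```text
tcp stand [-228.6247    0.0693] [ 0.6087 -0.0035  0.0063]
top 0.61 tray stand-frame ((-132.24539184570312, 1.9337348937988281), (149.38954162597656, 116.94503021240234), 1.392171025276184) [[-200.1294  -53.4288]
 [ -58.233    59.4072]]
side 0.55 tray stand-frame ((-137.98699951171875, -0.61199951171875), (118.03509521484375, 166.77513122558594), 89.98406982421875) [[-216.2889  -57.4457]
 [ -56.594    57.5609]]
```

Request:
servo_tool(plan=[0.15,0,0,0,0.15,0,0,0,0.15,0,0,0,0.15,0,0,0,0.15,0,0,0,0.15,0,0,0,0.15,0,0,0,0.15,0,0,0,0.15,0,0,0,0.15,0,0,0,0.15,0,0,0,0.15,0,0,0,0.15,0,0,0,0.15,0,0,0,0.15,0,0,0,0,0,0,0])

```text
time_s: 9.6
position: [0.6025, 0.1092, 0.0062]
tcp_rot: [-2.158, -2.282, -0.001]
wrist_force: [-0.2, 0.0, 0.1]
grip_width: 1.002
grip_force: 0.0
```

```bash
python3 tr.py
```

```text
tcp stand [-115.796    -0.0174] [0.6025 0.1092 0.0062]
top 0.95 tray stand-frame ((-15.146156311035156, 1.6560478210449219), (144.349853515625, 114.63005065917969), 2.266261577606201) [[-83.2385 -51.7929]
 [ 55.4045  59.0166]]
side 0.57 tray stand-frame ((-24.659671783447266, -0.20972824096679688), (116.68781280517578, 164.46975708007812), 89.85687255859375) [[-103.3467  -56.8401]
 [  55.7412   57.3496]]
```

Now a slow final push of about 24 mm, until the force shows the wall.

Request:
servo_tool(plan=[0.1,0,0,0,0.1,0,0,0,0.1,0,0,0,0.08,0,0,0,0.04,0,0,0,0.02,0,0,0,0,0,0,0])

```text
time_s: 10.5
position: [0.6015, 0.1301, 0.0063]
tcp_rot: [-2.159, -2.282, -0.001]
wrist_force: [0.3, 0.2, 0.0]
grip_width: 1.005
grip_force: 0.0
```

Request:
servo_tool(plan=[0.04,0,0,0,0.02,0,0,0,0,0,0,0])

```text
time_s: 10.8
position: [0.6015, 0.1328, 0.0064]
tcp_rot: [2.159, 2.282, 0.0]
wrist_force: [1.1, -2.2, -0.4]
grip_width: 0.997
grip_force: 0.6
```

Request:
servo_tool(plan=[0.03,0,0,0,0.03,0,0,0,0,0,0,0])

```text
time_s: 11.1
position: [0.6013, 0.1349, 0.0064]
tcp_rot: [2.158, 2.281, -0.002]
wrist_force: [-0.6, -4.7, 0.1]
grip_width: 1.004
grip_force: 2.7
```

Request:
servo_tool(plan=[0.04,0,0,0,0.04,0,0,0,0,0,0,0])

```text
time_s: 11.4
position: [0.6012, 0.1351, 0.0064]
tcp_rot: [2.156, 2.279, -0.01]
wrist_force: [-2.5, -20.4, 2.7]
grip_width: 0.999
grip_force: 9.7
```

```bash
python3 tr.py
```

```text
tcp stand [-89.8949  -0.1447] [0.6012 0.1351 0.0064]
top 0.68 tray stand-frame ((9.745536804199219, 2.4300193786621094), (144.89173889160156, 116.48119354248047), 0.42277759313583374) [[-58.4199 -53.3148]
 [ 81.7041  58.0042]]
side 0.94 tray stand-frame ((-7.300285339355469, -0.33858489990234375), (116.84121704101562, 150.18743896484375), 89.51908111572266) [[-77.7028 -56.9634]
 [ 63.8246  57.0144]]
```

The tray is home: 20 N against the wall with no further motion, and its front edge is at 81.7 mm. I'll retreat, rise and go over the basket.

Request:
servo_tool(plan=[-0.4,0,0,0,-0.4,0,0,0,-0.48,0,0,0,-0.3,0,-0.6,0,0,0,-0.7,0,0,0,-0.7,0,0,0,-0.7,0,0,0,-0.7,0,0,0,-0.7,0,0,0,-0.58,0,0,0,0,0])

```text
time_s: 12.7
position: [0.6081, 0.0612, 0.2464]
tcp_rot: [2.153, 2.277, 0.011]
wrist_force: [0.1, -0.2, -0.5]
grip_width: 0.999
grip_force: 0.0
```

Request:
servo_tool(plan=[0,0,0,-0.043,0,0,0,-0.043,0,0,0,-0.043,0,0,0,-0.043,0,0,0,-0.043,0,0,0,-0.043,0,0,0,-0.041,0,0,0,0])

```text
time_s: 13.5
position: [0.6049, 0.0613, 0.2393]
tcp_rot: [-0.891, -3.011, -0.001]
wrist_force: [-0.4, 0.3, 0.1]
grip_width: 0.998
grip_force: 0.0
```

```bash
cat > go.py <<'E'
import sys
from h import *
s=env.observe();R=cv2.Rodrigues(s['tcp_rot'])[0];t=np.array([float(v) for v in sys.argv[1:4]])
print(s['time_s'],s['position'],'yaw',np.degrees(np.arctan2(R[1,0],R[0,0])),'units',R.T@(t-s['position'])/.05,s['wrist_force'],s['grip_width'])
E
python3 go.py .5765 -.311 .23
```

```text
13.5 [0.60490042 0.06129676 0.23927592] yaw 147.0279344851159 units [-3.57608173 -6.55577127  0.18029241] [-0.3878287   0.25675887  0.07167423] 0.9981480384607911
```

Request:
servo_tool(plan=[-0.3,-0.55,0,0,-0.3,-0.55,0,0,-0.3,-0.55,0,0,-0.3,-0.55,0,0,-0.3,-0.55,0,0,-0.3,-0.55,0,0,-0.3,-0.55,0,0,-0.3,-0.55,0,0,-0.3,-0.55,0,0,-0.3,-0.55,0,0,-0.3,-0.55,0,0,-0.28,-0.51,0,0,0,0,0,0,0,0,0,0])

```text
time_s: 14.9
position: [0.5766, -0.3116, 0.2395]
tcp_rot: [-0.897, -3.01, -0.002]
wrist_force: [0.9, 0.3, 0.8]
grip_width: 1.003
grip_force: 0.0
```

```bash
python3 go.py .5765 -.311 .124; python3 - <<'E'
from h import *
c=env.camera('side');save('side2.png',cv2.resize(c['img'][80:280,230:470],(720,600),interpolation=2))
E
```

```text
14.9 [ 0.57661502 -0.31159351  0.23949901] yaw 146.82239987281406 units [0.00537762 0.00657429 2.30999624] [0.94399865 0.29983956 0.80688111] 1.003088019702277
```

View pics/side2.png

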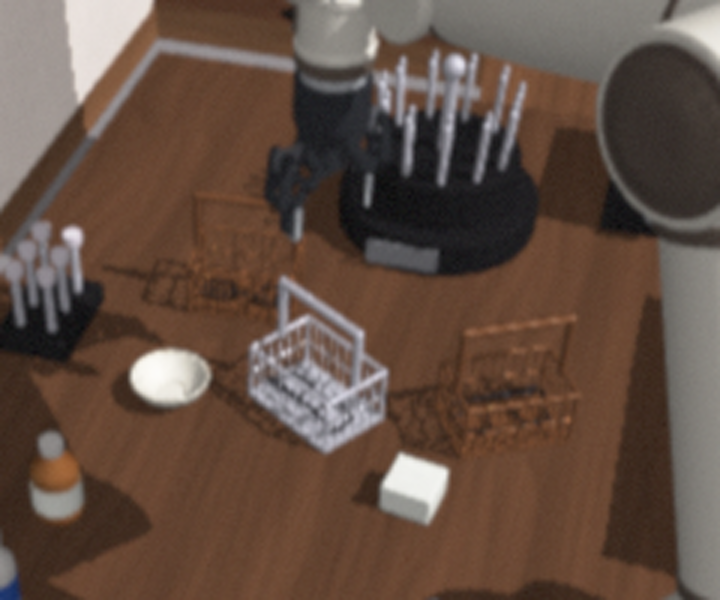

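The view shows the gripper straddling the grey basket's bar (at about (320,310) in the crop), with the basket undisturbed. I'll go down and close.

Request:
servo_tool(plan=[0,0,0.5,0,0,0,0.5,0,0,0,0.5,0,0,0,0.4,0,0,0,0.3,0,0,0,0.15,0,0,0,0,0,0,0,0,0])

```text
time_s: 15.75
position: [0.5775, -0.3119, 0.1239]
tcp_rot: [0.892, 3.011, -0.001]
wrist_force: [-0.7, 0.3, -0.2]
grip_width: 1.001
grip_force: 0.0
```

Request:
servo_tool(plan=[0,0,0,0,0,0,0,0,0,0,0,0,0,0,0,0,0,0,0,0,0,0,0,0,0,0,0,0,0,0,0,0,0,0,0,0,0,0,0,0], claw=0)

```text
time_s: 16.75
position: [0.5768, -0.312, 0.123]
tcp_rot: [0.892, 3.012, -0.001]
wrist_force: [-1.5, -1.4, 2.4]
grip_width: 0.092
grip_force: 58.5
```

Request:
servo_tool(plan=[0,0,-0.1,0,0,0,-0.2,0,0,0,-0.3,0,0,0,-0.4,0,0,0,-0.4,0,0,0,-0.4,0,0,0,-0.4,0,0,0,-0.4,0,0,0,-0.2,0,0,0,-0.1,0,0,0,0,0,0,0,0,0])

```text
time_s: 17.95
position: [0.5764, -0.3114, 0.2666]
tcp_rot: [-0.892, -3.01, -0.001]
wrist_force: [-0.5, 0.1, -2.9]
grip_width: 0.093
grip_force: 58.4
```

Request:
servo_tool(plan=[0,0,0,-0.01,0,0,0,-0.02,0,0,0,-0.025,0,0,0,-0.025,0,0,0,-0.025,0,0,0,-0.025,0,0,0,-0.025,0,0,0,-0.025,0,0,0,-0.015,0,0,0,-0.007,0,0,0,0,0,0,0,0])

```text
time_s: 19.15
position: [0.5767, -0.3116, 0.2673]
tcp_rot: [0.091, -3.14, -0.001]
wrist_force: [0.9, 0.7, -2.6]
grip_width: 0.093
grip_force: 58.5
```

```bash
python3 go.py .6016 .125 .268; cat > bar.py <<'E'
from tr import *
s=env.observe();a=env.camera('top');b=env.camera('side')
e=proj(a,s['position'])[0]
for c in(a,b):
    tp=s['position']+[0,0,.018]; e=proj(c,tp)[0]
    L=env.cut_out(c,'basket');L.sort(key=lambda r:np.hypot((r['extent'][0]+r['extent'][2])/2-e[0],(r['extent'][1]+r['extent'][3])/2-e[1]))
    X,U=cloud(c,L[0]['region'].astype(bool));X=X[np.linalg.norm(X-s['position'],axis=1)<.2];dz=X[:,2]-tp[2]
    for lo,hi in((-.012,.012),(-.082,-.058),(-.15,-.12)):
        Z=X[(dz>lo)&(dz<hi)]
        if len(Z)>8:
            q=np.array([st(p) for p in Z]).astype(np.float32)-st(tp);print(lo,len(Z),'z-tcp',np.median(Z[:,2])-s['position'][2],cv2.minAreaRect(q.astype(np.float32)),q.min(0),q.max(0))
E
python3 bar.py
```

```text
19.15 [ 0.57666528 -0.31162091  0.26725721] yaw -176.68833960327936 units [-1.0022993   8.68903547 -0.01018094] [ 0.88090077  0.70842253 -2.63592207] 0.092729928410108
-0.012 96 z-tcp 0.021032320599422505 ((0.779022216796875, 31.294017791748047), (40.57389831542969, 12.336121559143066), 87.30393981933594) [-6.2729 11.0815] [ 6.5849 51.8486]
-0.082 146 z-tcp -0.052763823466387416 ((1.2042617797851562, -1.4162139892578125), (59.789512634277344, 149.9814910888672), 33.38207244873047) [-45.4516 -64.2289] [46.261 59.446]
-0.15 317 z-tcp -0.11851962150605613 ((-4.592868804931641, -21.932846069335938), (65.00233459472656, 126.76931762695312), 59.88771438598633) [-45.495 -64.436] [46.4451 37.9819]
-0.012 133 z-tcp 0.021280158188232257 ((0.3912196159362793, -2.49224853515625), (129.33462524414062, 15.956391334533691), 89.40473937988281) [ -7.7995 -67.1671] [ 8.8121 62.1333]
-0.082 186 z-tcp -0.05115442597663836 ((0.41941070556640625, -1.8922500610351562), (96.12919616699219, 129.348876953125), 0.09790793806314468) [-47.578  -66.5684] [48.5909 62.7833]
-0.15 547 z-tcp -0.11549539271461609 ((0.1157684326171875, -1.9002761840820312), (130.1343231201172, 97.60401153564453), 89.57128143310547) [-48.5998 -67.0253] [49.3608 62.8301]
```

The basket is upright and square in the grip, with its bar 18–21 mm above the TCP. I'll carry it to a point in front of the hooks with the bar at about z = 0.27.

Request:
servo_tool(plan=[0,0.1,0,0,-0.02,0.25,0,0,-0.06,0.4,0,0,-0.06,0.5,0,0,-0.06,0.5,0,0,-0.06,0.5,0,0,-0.06,0.5,0,0,-0.06,0.5,0,0,-0.06,0.5,0,0,-0.06,0.5,0,0,-0.06,0.5,0,0,-0.06,0.5,0,0,-0.06,0.5,0,0,-0.06,0.5,0,0,-0.06,0.5,0,0,-0.06,0.5,0,0,-0.06,0.5,0.1,0,-0.06,0.4,0.1,0,-0.06,0.25,0.1,0,-0.04,0.1,0,0])

```text
time_s: 21.35
position: [0.6048, 0.1177, 0.2519]
tcp_rot: [0.095, -3.138, -0.001]
wrist_force: [0.4, -0.3, -3.4]
grip_width: 0.093
grip_force: 58.5
```

Request:
servo_tool(plan=[0,0,0,0,0,0,0,0])

```text
time_s: 21.55
position: [0.606, 0.1151, 0.2532]
tcp_rot: [-0.091, 3.14, -0.001]
wrist_force: [0.5, 0.0, -2.4]
grip_width: 0.09
grip_force: 58.5
```

```bash
python3 go.py .5935 .2687 .252; python3 bar.py; python3 - <<'E'
from tr import *
s=env.observe();a=env.camera('top');b=env.camera('side');print('tcp st',st(s['position']))
for c in(a,b):
    print([(np.round(r['centre'],1),round(r['confidence'],2)) for q in('stand_hook','stand_hook_tip') for r in env.place_of(c,q)[:2]])
    w=lambda x,y,z:np.r_[O+np.array([[np.cos(Y),-np.sin(Y)],[np.sin(Y),np.cos(Y)]])@[x/1e3,y/1e3],z/1e3]
    im=c['img'].copy()
    pts=proj(c,[w(20,38,251),w(20,-38,251),w(45,38,229),w(45,-38,229),w(140,38,254),w(140,-38,254)])
    if c is a: A=(im,pts)
    else: B=(im,pts)
out=[]
for (im,p),(u,v) in((A,(140,190)),(B,(215,230))):
    k=cv2.resize(im[v:v+130,u:u+130],(400,400),interpolation=2)
    for q in p: cv2.circle(k,tuple(int(x) for x in (q-[u,v])*400/130),3,(255,0,0),1)
    out.append(k)
save('pre.png',np.hstack(out))
E
```

```text
21.55 [0.60600279 0.11510553 0.25318812] yaw -176.67287504811463 units [0.07136447 3.08123542 0.02218101] [ 0.4912428   0.04981248 -2.3632388 ] 0.08965530505731584
-0.012 44 z-tcp 0.02105508195709349 ((2.117995500564575, 38.98243713378906), (45.48051452636719, 7.140487194061279), 88.92597961425781) [-1.8311 16.2718] [ 5.3539 61.6878]
-0.082 219 z-tcp -0.05297082203421927 ((0.4111824035644531, 2.063343048095703), (127.43872833251953, 90.4896240234375), 89.87385559082031) [-44.7403 -61.5669] [45.7706 65.8657]
-0.15 554 z-tcp -0.11866289664988355 ((1.0920448303222656, 21.293842315673828), (89.81572723388672, 90.36396026611328), 1.1460210084915161) [-44.2801 -24.7773] [45.8794 65.7278]
-0.012 159 z-tcp 0.021494495731384566 ((1.6051530838012695, -1.2870559692382812), (128.75131225585938, 14.059814453125), 87.39904022216797) [ -8.0801 -65.8086] [ 6.9222 63.2073]
-0.082 289 z-tcp -0.05151820241855423 ((-0.14313507080078125, -2.6897201538085938), (92.76182556152344, 130.8974609375), 0.15632730722427368) [-46.607  -68.1175] [46.1779 62.8124]
-0.15 1003 z-tcp -0.11653830662820189 ((-0.44814300537109375, -2.4554061889648438), (94.56896209716797, 131.67593383789062), 0.20862044394016266) [-47.8077 -68.3643] [46.8611 63.4286]
tcp st [-110.2931   -3.8563]
[(array([194.2, 226.5]), 0.96), (array([206.2, 223.6]), 0.94)]
[(array([268. , 298.7]), 0.95), (array([368.6, 357.4]), 0.31)]
```

View pics/pre.png

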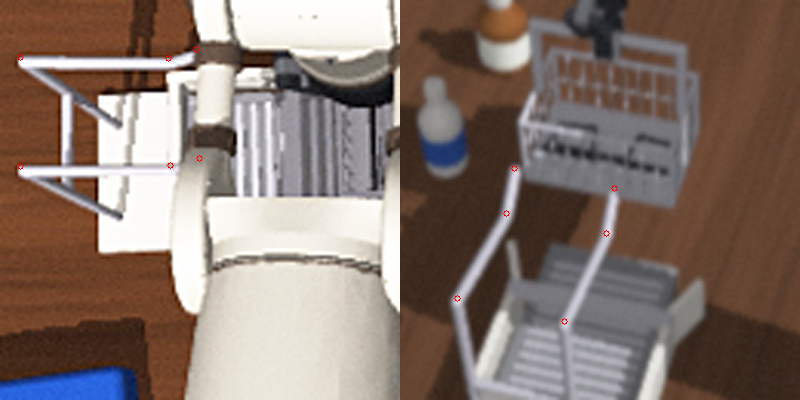

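The picture shows the hook arms (right half, near (515,170) and (615,190)) in line with the basket and below its bar. They sit about 3 mm nearer the robot than my fit, so I'll correct sideways and slide in over the tips.

Request:
servo_tool(plan=[0.04,0.1,0,0,0.04,0.2,0,0,0.04,0.25,0,0,0.04,0.25,0,0,0,0.25,0,0,0,0.25,0,0,0,0.25,0,0,0,0.25,0,0,0,0.25,0,0,0,0.25,0,0,0,0.25,0,0,0,0.25,0,0,0,0.2,0,0,0,0.11,0,0,0,0.05,0,0,0,0,0,0,0,0,0,0])

```text
time_s: 23.75
position: [0.5887, 0.2725, 0.2528]
tcp_rot: [-0.091, 3.14, -0.0]
wrist_force: [-0.3, 0.1, -2.9]
grip_width: 0.096
grip_force: 58.5
```

```bash
python3 go.py .5885 .2717 .252; python3 - <<'E'
from h import *
a=env.camera('top');b=env.camera('side')
save('over.png',np.hstack([cv2.resize(a['img'][190:290,140:240],(400,500),interpolation=2),cv2.resize(b['img'][260:385,215:315],(400,500),interpolation=2)]))
E
```

```text
23.75 [0.58871065 0.27254715 0.25280264] yaw -176.66616607589415 units [ 0.00519138 -0.01666519  0.01605686] [-0.34753328  0.07216748 -2.91686079] 0.09648850015627171
```

View pics/over.png

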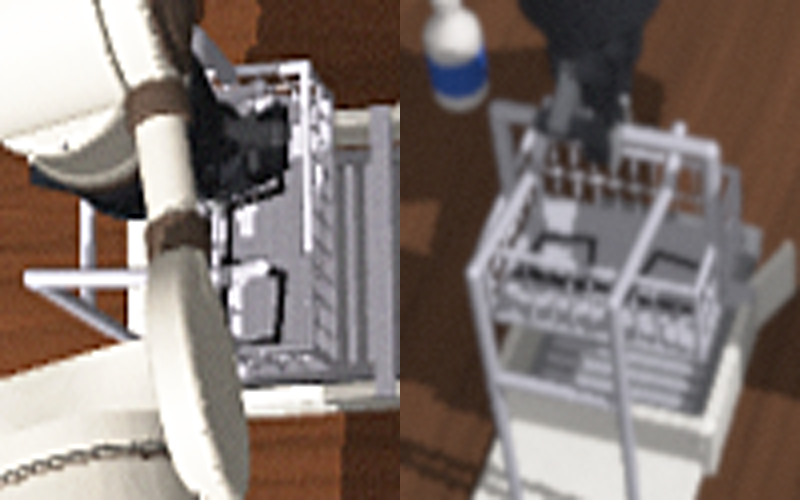

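Both hook arms run under the bar between the legs, and the right tip at (680,130) is beyond the bar. I'll lower it.

Request:
servo_tool(plan=[0,0,0.1,0,0,0,0.1,0,0,0,0.1,0,0,0,0.1,0,0,0,0.1,0,0,0,0.1,0,0,0,0,0])

```text
time_s: 24.55
position: [0.588, 0.2728, 0.2215]
tcp_rot: [0.092, -3.138, 0.001]
wrist_force: [0.2, -0.6, -3.3]
grip_width: 0.088
grip_force: 58.5
```

Request:
servo_tool(plan=[0,0,0.04,0,0,0,0.04,0,0,0,0,0])

```text
time_s: 24.85
position: [0.5885, 0.2729, 0.2186]
tcp_rot: [0.092, -3.14, 0.0]
wrist_force: [0.2, -0.5, -4.0]
grip_width: 0.092
grip_force: 58.5
```

Request:
servo_tool(plan=[0,0,0.03,0,0,0,0.03,0,0,0,0,0])

```text
time_s: 25.15
position: [0.5889, 0.2731, 0.2177]
tcp_rot: [-0.092, 3.139, 0.0]
wrist_force: [-3.4, -1.9, 4.8]
grip_width: 0.091
grip_force: 59.4
```

Request:
servo_tool(plan=[0,0,0.02,0,0,0,0.02,0,0,0,0,0])

```text
time_s: 25.45
position: [0.589, 0.2731, 0.2175]
tcp_rot: [-0.092, 3.138, 0.0]
wrist_force: [-7.4, -3.3, 11.8]
grip_width: 0.095
grip_force: 60.1
```

Request:
servo_tool(plan=[0,0,-0.03,0,0,0,0,0])

```text
time_s: 25.65
position: [0.589, 0.2731, 0.2176]
tcp_rot: [-0.092, 3.138, 0.001]
wrist_force: [-4.7, -0.6, 8.0]
grip_width: 0.09
grip_force: 59.4
```

Request:
servo_tool(plan=[0,0,0,0,0,0,0,0,0,0,0,0,0,0,0,0,0,0,0,0,0,0,0,0,0,0,0,0,0,0,0,0], claw=0.6)

```text
time_s: 26.45
position: [0.5886, 0.273, 0.2153]
tcp_rot: [0.092, -3.14, 0.0]
wrist_force: [-0.8, -0.2, -0.2]
grip_width: 0.604
grip_force: 0.0
```

```bash
python3 bar.py; python3 - <<'E'
from h import *
b=env.camera('side')
save('rel.png',cv2.resize(b['img'][260:385,200:330],(624,600),interpolation=2))
E
```

```text
-0.012 10 z-tcp 0.008691431780371572 ((-19.440608978271484, -14.447559356689453), (13.005313873291016, 90.16451263427734), 12.962437629699707) [-32.039  -56.9542] [-3.1296 30.7976]
-0.082 161 z-tcp -0.05087865707895184 ((-24.50958251953125, 4.460418701171875), (122.02002716064453, 40.15375900268555), 88.90612030029297) [-44.2034 -56.2231] [-3.3501 65.3311]
-0.15 782 z-tcp -0.11581987529695312 ((-7.9739990234375, 0.9034690856933594), (70.59451293945312, 129.21029663085938), 0.1200660914182663) [-43.2934 -63.6862] [27.3519 65.5161]
-0.012 173 z-tcp 0.02395792103582936 ((30.487194061279297, -8.946464538574219), (119.42984771728516, 100.08856201171875), 72.74103546142578) [ -4.9481 -63.2238] [94.6172 62.0636]
-0.082 278 z-tcp -0.04869347683563119 ((1.4255332946777344, -1.619232177734375), (127.91751861572266, 93.35416412353516), 89.68999481201172) [-45.2511 -65.7134] [48.4479 62.251 ]
-0.15 1159 z-tcp -0.11406209558623343 ((0.4435310363769531, -3.33197021484375), (94.81916046142578, 131.18959045410156), 0.49728554487228394) [-46.8578 -69.2833] [47.8763 62.1085]
```

View pics/rel.png

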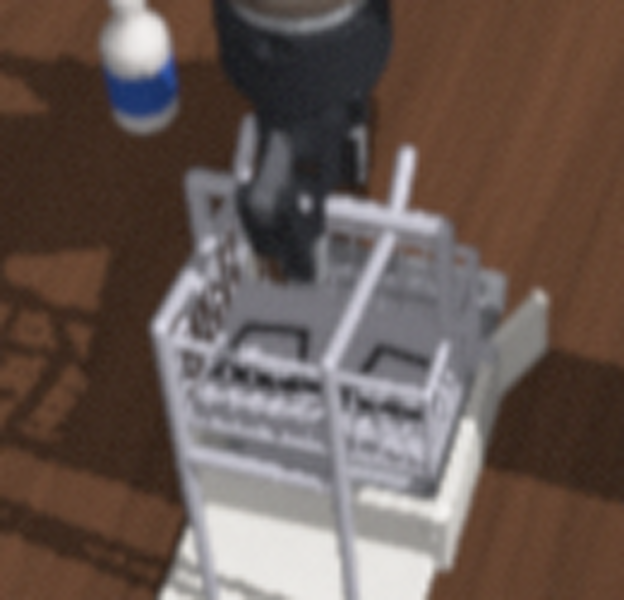

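The basket stays upright on both hooks after the release. I'll withdraw straight up and then check the whole scene.

Request:
servo_tool(plan=[0,0,-0.1,0,0,0,-0.2,0,0,0,-0.3,0,0,0,-0.4,0,0,0,-0.4,0,0,0,-0.4,0,0,0,-0.4,0,0,-0.5,0,0,0,-0.5,0,0,0,-0.5,0,0,0,-0.5,0,0,0,-0.5,0,0,0,-0.5,0,0,0,-0.5,0,0,0,0,0,0,0,0,0,0])

```text
time_s: 28.3
position: [0.5991, 0.0982, 0.3267]
tcp_rot: [-0.091, 3.139, 0.001]
wrist_force: [-0.1, 0.2, -0.2]
grip_width: 0.6
grip_force: 0.0
```

```bash
python3 - <<'E'
from tr import *
a=env.camera('top');b=env.camera('side')
for c in(a,b):
    L=env.cut_out(c,'basket');L.sort(key=lambda r:abs((r['extent'][0]+r['extent'][2])/2-(200 if c is a else 270)))
    X,U=cloud(c,L[0]['region'].astype(bool));q=np.array([np.r_[st(p),p[2]*1000] for p in X])
    for lo,hi in((225,250),(155,175),(85,110)):
        Z=q[(q[:,2]>lo)&(q[:,2]<hi)].astype(np.float32)
        if len(Z)>8: print(lo,len(Z),np.median(Z[:,2]),cv2.minAreaRect(Z[:,:2].copy()))
    L=env.cut_out(c,'tray')[:1]
    for r in L:
        X,U=cloud(c,r['region'].astype(bool));X=X[abs(X[:,2]-.028)<.01];Z=np.array([st(p) for p in X]).astype(np.float32);print('tray',cv2.minAreaRect(Z),np.percentile(Z,[2,98],axis=0))
print(env.observe()['time_s'],env.observe()['position'])
save('fin.png',np.hstack([cv2.resize(a['img'][190:290,130:230],(400,400),interpolation=2),cv2.resize(b['img'][250:370,200:320],(400,400),interpolation=2)]))
E
```

```text
225 295 238.8868 ((50.003604888916016, 6.239784240722656), (125.69911193847656, 20.466053009033203), 85.45840454101562)
155 198 164.92346 ((49.94831848144531, 6.076271057128906), (90.29827117919922, 127.65242004394531), 0.055254191160202026)
85 540 99.56227 ((50.45256805419922, 5.162708282470703), (130.8496551513672, 91.4456787109375), 89.00286865234375)
tray ((-30.097919464111328, -3.6074905395507812), (102.3992691040039, 98.26399230957031), 89.41841125488281) [[-77.4958 -51.0022]
 [ 16.6009  43.8836]]
225 286 240.03067 ((75.16889190673828, -4.37042236328125), (121.71501922607422, 96.34805297851562), 73.13153076171875)
155 331 166.46313 ((49.38745880126953, 2.359771728515625), (92.54277038574219, 129.72552490234375), 0.37939366698265076)
85 1134 101.13313 ((50.55366897583008, 1.9427642822265625), (130.73040771484375, 92.91685485839844), 89.62189483642578)
tray ((-6.565879821777344, 0.8531761169433594), (113.16303253173828, 145.94476318359375), 89.15377044677734) [[-77.8355 -51.7915]
 [ 64.8825  57.7402]]
28.6 [0.5988 0.099  0.3254]
```

View pics/fin.png

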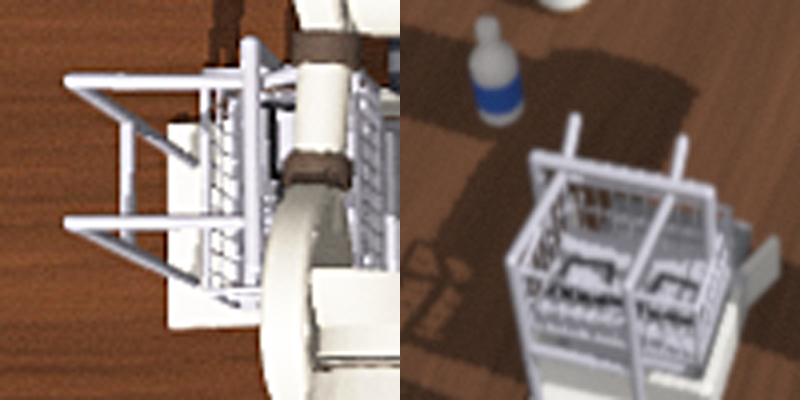

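The basket hangs on both hooks: the bar is at x ≈ 50, z ≈ 237 mm in the stand frame, upright and square. The tray is still home with its rear face at −78 mm, so I'll hand in.

```bash
python3 -c "
from bench import env
print(env.hand_in())"
```

```text
the job is handed in; nothing more can be done
None
```

I handed the job in at about 29 s: the tray is home against the back wall and the basket hangs upright on both hooks by my camera measurements, but the hand-in returned no verdict.

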